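# Set out a shade series on the paint rail

## Robot

A 7-joint arm with a two-finger parallel gripper is mounted at the origin on a cart in front of the work surface, level with it; the furniture and walls round the work are solid. World frame = base frame: x ahead of the robot, y to its left, z up, the work surface at z = 0. Lengths are in m, angles in rad, forces in N, time in s.
With the tool pointing down it reaches from about 0.4 to 0.9 m from the base axis. Payload 5.5 kg.
Tool frame: the origin (TCP) lies midway between the tips of the shut fingers; the grasp point (between the pads) lies 19 mm behind it; z points along the fingers, y is the line along which they close (so a half turn about z gives the same grasp; the last joint's range is limited). The gripper opens to 85 mm and grips with 20 to 120 N. Pads are 22 mm wide; open, the fingers measure 114 mm over their backs; the gripper's body (76 mm by 85 mm) begins 54 mm behind the grasp point. The pads swing forward as they close: fully open they stand 13 mm farther back than shut.
Start: joints at [-0.915, 0.501, -0.427, 1.55, 0.221, 1.138, -0.21], TCP at [0.249, 0.601, 0.231] pointing down, gripper open.
Joint ranges: [-2.88, 2.88], [-0.31, 2.03], [-1.54, 1.56], [0.2, 2.42], [-1.41, 4.55], [0.19, 2.02], [-2.57, 2.57]. Speed limits (rad/s): [2.57, 2.57, 3.14, 3.14, 3.14, 3.14, 3.14].

## Interface

Orientations are given as a unit quaternion [x, y, z, w].
In Python, from rig import env gives the robot as it stands.
- The arm moves only by the tool move_arm, never from a script. Its argument "steps" is a list of rows, each an object of numbers: "rx", "ry", "rz": the turn, a rotation vector about the tool's x, y, z in degrees; "x", "y", "z": the shift along the tool's x, y, z in units of 60 mm (1.0 is 60 mm); "claw": the finger opening in mm, from 0 to 85.4. In form: [{"rx": .., "ry": .., "rz": .., "x": .., "y": .., "z": .., "claw": ..}, ...]. A call has 1 to 12 rows; each row shifts and turns the commanded pose from where the row before left it, along the tool's axes as they then stand; what a row does not reach is not made up. A row lasts 1/8 s, in which the tool goes at most 62.5 mm and 10.7 degrees, less where a joint would pass 70% of its speed; a pose out of reach is approached as far as the arm can. A call is refused whole if a number of a shift passes 1 or a number of a turn 10.7, either way. A call with a gripper value outside its range is refused whole. The fingers move at their own pace and stop on an object; "force" is the grip in N (left out, the last holds). Time passes only in rows, so rows that do not move let the fingers close. It gives the time, the measured TCP pose, the force, the opening and the grip force at its end, in the units of the state.
- env.state(): the state, without advancing time (a new reading comes with each control period).
- env.get_image(name): name is "scene" or "side" or "wrist"; returns a dict with "image" (420x560x3 uint8, red, green, blue), "depth" (420x560 float32, m along the optical axis (not along the pixel's ray), 0 where there is no reading), "mtx" (3x3 intrinsics, pixels), "pose" (4x4, takes a point from camera to world coordinates); the wrist camera has in their place "mount" (4x4, takes a point from camera to tool coordinates, whose origin is the TCP and whose axes are the flange's). Camera axes: x right, y down, z forward; pixel columns grow to the right and rows downward; lengths in m; the calibration is good to about 2 mm. A picture is of the moment at which its call begins: read the wrist's pose just before it.
- env.job_done(): hands the job in; it is judged then, once.
The state is a dict: "clock": time; "qpos": joint angles; "joint_vel": joint speeds; "tau": joint torques, N m; "position": TCP position; "eef_rot": TCP orientation; "force": force on the tool from outside, world axes, zero at the start; "ft_torque": the same for the moment, N m; "opening": finger opening in m; "gripper_force": force on a finger pad.
Only numpy, scipy, OpenCV 4.12 (cv2) and the standard library are available. Lean on these libraries where they do the work, as an engineer would, in place of code of your own. Each camera call takes 0.05 s, during which the arm holds its last target. There are 200 camera calls.

## Task

Set out the four blue paints for shading a miniature: stand one pot in each well of the paint rail, in order of shade, with the darkest blue next to the black brush rest and each following well one step lighter, so that the palest ends up beside the white palette. Each pot must sit fully down in its well; keep the pots upright all the while and leave the red pot where it stands.

Things in the scene. Friction and masses are not known exactly. Their poses are not given: they have to be found in the camera images.
- pot_navy: paint pot, darkest blue: navy, almost black. White screw lid with a round dab of the paint on top, the same paint showing round the body. Diameter 36 mm at the lid (from 30 to 42 mm up), 34 mm below it, 42 mm tall, about 45 g. Origin: centre of its underside, z up. Stands loose on the cabinet top with at least 30 mm free all round
- pot_royal: paint pot, second darkest: strong royal blue. White screw lid with a round dab of the paint on top, the same paint showing round the body. Diameter 36 mm at the lid (from 30 to 42 mm up), 34 mm below it, 42 mm tall, about 45 g. Origin: centre of its underside, z up. Stands loose on the cabinet top with at least 30 mm free all round
- pot_sky: paint pot, second lightest: sky blue. White screw lid with a round dab of the paint on top, the same paint showing round the body. Diameter 36 mm at the lid (from 30 to 42 mm up), 34 mm below it, 42 mm tall, about 45 g. Origin: centre of its underside, z up. Stands loose on the cabinet top with at least 30 mm free all round
- pot_pale: paint pot, lightest: pale ice blue. White screw lid with a round dab of the paint on top, the same paint showing round the body. Diameter 36 mm at the lid (from 30 to 42 mm up), 34 mm below it, 42 mm tall, about 45 g. Origin: centre of its underside, z up. Stands loose on the cabinet top with at least 30 mm free all round
- pot_red: paint pot of the same size and make, but with red paint (red dab on the lid); it belongs to another job and stays where it is. Origin: centre of its underside
- well_1: round grey cup fixed on the paint rail, the outermost well at the rail's left end (as seen from the robot). The four stand in a straight row, 54 mm apart. Bore 45 mm, 47 mm at the mouth, outside 54 mm. Origin: centre of the cup's underside, 6 mm above the cabinet top; inner floor 3 mm, rim 12 mm above the origin. z up; y along the row towards well_1
- well_2: round grey cup fixed on the paint rail, the second well from the left end. The four stand in a straight row, 54 mm apart. Bore 45 mm, 47 mm at the mouth, outside 54 mm. Origin: centre of the cup's underside, 6 mm above the cabinet top; inner floor 3 mm, rim 12 mm above the origin. z up; y along the row towards well_1
- well_3: round grey cup fixed on the paint rail, the third well from the left end. The four stand in a straight row, 54 mm apart. Bore 45 mm, 47 mm at the mouth, outside 54 mm. Origin: centre of the cup's underside, 6 mm above the cabinet top; inner floor 3 mm, rim 12 mm above the origin. z up; y along the row towards well_1
- well_4: round grey cup fixed on the paint rail, the outermost well at the rail's right end. The four stand in a straight row, 54 mm apart. Bore 45 mm, 47 mm at the mouth, outside 54 mm. Origin: centre of the cup's underside, 6 mm above the cabinet top; inner floor 3 mm, rim 12 mm above the origin. z up; y along the row towards well_1
- brush_rest: black brush rest with two toothed combs, 56 x 34 mm, 20 mm high, fixed on one end of the plywood rail, 45 mm from an end well: well_1 in some starts, well_4 in others; a white palette of that footprint has the other end. Rail 60 x 288 x 6 mm. Origin: centre of its underside, 6 mm above the cabinet top

How it is judged:
At the end, for the whole second after the job is handed in: From the brush rest on, the wells hold navy, royal, sky and pale blue: each pot within 10 mm of its well centre, underside under 8 mm above the well origin (seated: 3 mm), tilt under 0.12 rad, at rest, released; the red pot under 20 mm from its start (((horizontal distance between brush_rest and well_1 below 0.08 m and horizontal distance between pot_navy and well_1 below 0.01 m and z of pot_navy in the frame of well_1 below 0.008 m and horizontal distance between pot_royal and well_2 below 0.01 m and z of pot_royal in the frame of well_2 below 0.008 m and horizontal distance between pot_sky and well_3 below 0.01 m and z of pot_sky in the frame of well_3 below 0.008 m and horizontal distance between pot_pale and well_4 below 0.01 m and z of pot_pale in the frame of well_4 below 0.008 m) or (horizontal distance between brush_rest and well_4 below 0.08 m and horizontal distance between pot_navy and well_4 below 0.01 m and z of pot_navy in the frame of well_4 below 0.008 m and horizontal distance between pot_royal and well_3 below 0.01 m and z of pot_royal in the frame of well_3 below 0.008 m and horizontal distance between pot_sky and well_2 below 0.01 m and z of pot_sky in the frame of well_2 below 0.008 m and horizontal distance between pot_pale and well_1 below 0.01 m and z of pot_pale in the frame of well_1 below 0.008 m)) and angle between each of pot_navy, pot_royal, pot_sky, pot_pale's own z axis and vertical below 0.12 rad and linear speed of each of pot_navy, pot_royal, pot_sky, pot_pale below 0.02 m/s and distance of pot_red from where it was at the start of the episode below 0.02 m); the robot touches nothing.
It fails at once if a blue pot is tipped over (tilted more than 0.7 rad) (angle between any of pot_navy, pot_royal, pot_sky, pot_pale's own z axis and vertical above 0.7 rad).
It fails at once if the red pot is moved by more than 20 mm (distance of pot_red from where it was at the start of the episode above 0.02 m).
It also fails if it takes over 88 s, if anything falls off the work surface, if the arm or the gripper's body presses on something with over 40 N, if the wrist force passes 120 N, or if a joint passes its speed limit or range.

## Working session

There is one attempt and no reset: what is moved stays moved. The work goes in short steps, Python scripts to look and compute and a tool call to move; the robot and the scene stay as the last step left them, time stands still between calls to the robot, and variables do not carry over. Pictures are saved under pics/ and viewed, at most 14 in all, crops included, and the job is handed in when it is done.

Besides the shell and the picture viewer there is one more tool, called after ">>>" as name(argument=value, ...), one argument or row to a line, values as JSON. move_arm: Moves the arm, as the interface text tells. Its arguments: {"type":"object","properties":{"steps":{"type":"array","items":{"type":"object","properties":{"rx":{"type":"number"},"ry":{"type":"number"},"rz":{"type":"number"},"x":{"type":"number"},"y":{"type":"number"},"z":{"type":"number"},"claw":{"type":"number"}}}},"force":{"type":"number"}},"required":["steps"]}

```bash
mkdir -p pics; ls
python3 - <<'E'
from rig import env
import cv2,pickle
d={}
s=env.state();print(s)
for n in ("scene","side"):
    d[n]=env.get_image(n); cv2.imwrite(f"pics/{n}0.png",d[n]["image"][...,::-1]); print(n,d[n]["pose"].round(3).tolist(),d[n]["mtx"].round(1).tolist())
pickle.dump(d,open("d0.pkl","wb"))
E
```

```text
pics
{'clock': 0.0, 'qpos': array([-0.91477478,  0.50183827, -0.42681039,  1.55143932,  0.22081889,
        1.13831106, -0.21029969]), 'joint_vel': array([ 0.00159211, -0.00088765,  0.00015657,  0.00044925,  0.00163476,
       -0.00174267,  0.00029394]), 'tau': array([ 2.29560655e-04, -5.69514263e+01, -5.81586465e+00, -2.80931747e+01,
        1.06538268e-02,  1.19884982e-02, -3.87677687e-05]), 'position': array([0.24859044, 0.59983902, 0.2302715 ]), 'eef_rot': array([ 1.95112132e-01,  9.80780466e-01, -9.42267873e-04, -2.15327456e-04]), 'force': array([-0.11166133, -0.65000365, -0.3554676 ]), 'ft_torque': array([ 0.01346919, -0.03847032,  0.03578349]), 'gripper_force': 0.0, 'opening': 0.08540284845299562}
scene [[0.763, -0.448, 0.467, 0.047], [-0.647, -0.516, 0.562, -0.519], [-0.011, -0.73, -0.683, 0.668], [0.0, 0.0, 0.0, 1.0]] [[470.7, 0.0, 284.7], [0.0, 470.7, 206.1], [0.0, 0.0, 1.0]]
side [[-0.998, -0.029, 0.047, 0.418], [-0.055, 0.62, -0.782, 0.708], [-0.007, -0.784, -0.621, 0.638], [0.0, 0.0, 0.0, 1.0]] [[529.3, 0.0, 285.1], [0.0, 529.3, 212.4], [0.0, 0.0, 1.0]]
```

View pics/scene0.png

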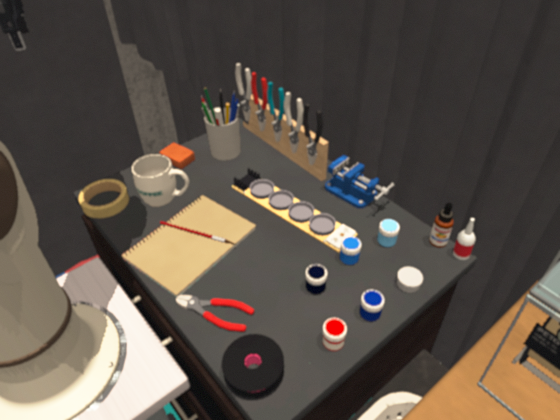

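View pics/side0.png

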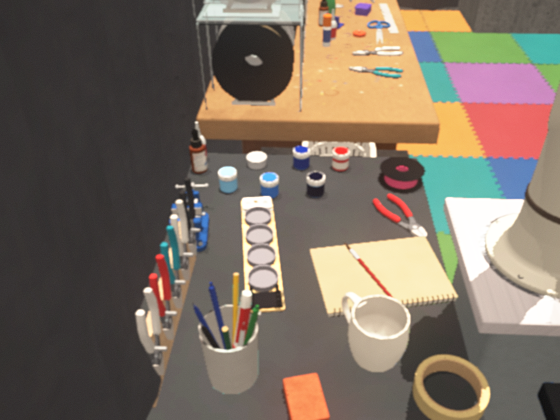

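Scene picture: black rest at (246,180), so it is at the well_1 (left) end, and the palette is at (342,235). The pots are at (350,248), (388,230), navy (316,275), (372,303) and red (334,332). The well mouths run from (261,188) to (322,224).

```bash
cat > h.py <<'E'
import numpy as np,cv2
def ray(d,uv,z,pose=None):
    P=d["pose"] if pose is None else pose
    uv=np.atleast_2d(uv).astype(float); K=d["mtx"]
    r=np.c_[(uv-[K[0,2],K[1,2]])/[K[0,0],K[1,1]],np.ones(len(uv))]@P[:3,:3].T
    return P[:3,3]+r*((z-P[2,3])/r[:,2])[:,None]
def cloud(d):
    h,w=d["depth"].shape; K=d["mtx"]; v,u=np.mgrid[:h,:w]; Z=d["depth"]
    c=np.stack([(u-K[0,2])/K[0,0]*Z,(v-K[1,2])/K[1,1]*Z,Z],-1)
    return c@d["pose"][:3,:3].T+d["pose"][:3,3]
E
python3 - <<'E'
import pickle; from h import *
d=pickle.load(open("d0.pkl","rb"))
pots={"scene":dict(A=(350,246),B=(388,228),N=(316,273),C=(372,300),R=(334,330)),"side":dict(A=(269,180),B=(228,174),N=(316,178),C=(302,152),R=(341,153))}
for n in d:
    D=d[n]; W=cloud(D); ok=D["depth"]>0
    for k,(u,v) in pots[n].items():
        g=ray(D,(u,v),.042)[0]
        m=ok&(np.hypot(W[...,0]-g[0],W[...,1]-g[1])<.035)&(W[...,2]>.036)&(W[...,2]<.05)
        c,r=cv2.minEnclosingCircle(W[m][:,:2].astype(np.float32))
        # dab centre by median colour, and contour of lid top fill
        print(n,k,np.round(g,3),m.sum(),np.round(c,4),round(r,4),"z",np.median(W[m][:,2]).round(4),"mid",((W[m].min(0)+W[m].max(0))/2).round(4),D["image"][v,u])
    # wells: dark-grey discs
    for u,v in ([(262,188),(281,200),(301,212),(322,225)] if n=="scene" else [(262,278),(260,256),(259,235),(258,216)]):
        g=ray(D,(u,v),.009)[0]; print(n,"well",g.round(4),D["image"][v,u],W[v,u].round(3))
E
```

```text
scene A [ 0.495 -0.159  0.042] 264 [ 0.5009 -0.1554] 0.0187 z 0.0409 mid [ 0.5009 -0.1563  0.0404] [ 40 153 242]
scene B [ 0.58  -0.174  0.042] 245 [ 0.5863 -0.1714] 0.0191 z 0.0411 mid [ 0.586  -0.172   0.0401] [177 245 252]
scene N [ 0.408 -0.164  0.042] 305 [ 0.4088 -0.1626] 0.0188 z 0.041 mid [ 0.4084 -0.163   0.0403] [10 15 44]
scene C [ 0.438 -0.263  0.042] 358 [ 0.4406 -0.2613] 0.0191 z 0.041 mid [ 0.4399 -0.2613  0.0405] [  9  62 171]
scene R [ 0.353 -0.263  0.042] 416 [ 0.3564 -0.2608] 0.0189 z 0.0411 mid [ 0.3564 -0.2604  0.0405] [249   0   0]
scene well [0.4971 0.0985 0.009 ] [183 167 163] [0.497 0.099 0.009]
scene well [0.5033 0.0427 0.009 ] [185 169 164] [0.504 0.043 0.009]
scene well [ 0.5107 -0.0115  0.009 ] [185 169 165] [ 0.513 -0.009  0.006]
scene well [ 0.5173 -0.066   0.009 ] [184 169 164] [ 0.518 -0.065  0.008]
side A [ 0.5   -0.143  0.042] 189 [ 0.4991 -0.1509] 0.0201 z 0.0422 mid [ 0.5004 -0.1506  0.0413] [114 190 252]
side B [ 0.584 -0.161  0.042] 187 [ 0.5866 -0.1672] 0.0201 z 0.0422 mid [ 0.586  -0.1682  0.0407] [227 254 255]
side N [ 0.408 -0.155  0.042] 191 [ 0.4103 -0.1597] 0.0201 z 0.0424 mid [ 0.4083 -0.1588  0.041 ] [36 32 54]
side C [ 0.439 -0.25   0.042] 159 [ 0.4402 -0.257 ] 0.0191 z 0.0423 mid [ 0.441  -0.2566  0.0412] [123 129 210]
side R [ 0.357 -0.249  0.042] 160 [ 0.3564 -0.2558] 0.019 z 0.0427 mid [ 0.3563 -0.2551  0.042 ] [253  81  71]
side well [0.4943 0.0922 0.009 ] [228 213 208] [0.494 0.093 0.01 ]
side well [0.5025 0.0394 0.009 ] [229 214 210] [0.502 0.041 0.011]
side well [ 0.5095 -0.0159  0.009 ] [227 212 207] [ 0.509 -0.016  0.009]
side well [ 0.5165 -0.0707  0.009 ] [228 214 208] [ 0.516 -0.07   0.01 ]
```

Run:
```python
import cv2
a=cv2.imread("pics/scene0.png")[150:350,220:440]; b=cv2.imread("pics/side0.png")[130:320,180:380]
import numpy as np
a=cv2.resize(a,(396*1,360)); b=cv2.resize(b,(379,360)); cv2.imwrite("pics/c0.png",np.hstack([a,b]))
```

```text
(no output)
```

View pics/c0.png

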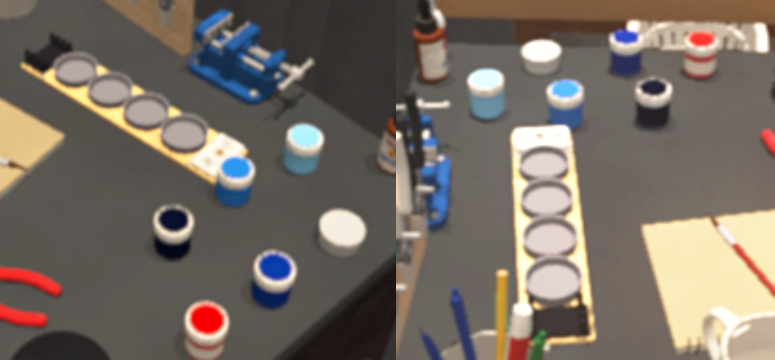

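The crop shows the colours plainly: navy is N (0.409,-0.161), royal is C (0.440,-0.259), sky is A (0.500,-0.153) and pale is B (0.586,-0.170). The order is therefore navy→well_1, royal→2, sky→3, pale→4. Next I refine the wells by mask and turn the gripper to close across the row.

```bash
cat >> h.py <<'E'
def go(s,tgt,yaw=None):
    from scipy.spatial.transform import Rotation as R
    M=R.from_quat(s["eef_rot"]).as_matrix()
    sh=M.T@(np.array(tgt)-s["position"])/.06
    ya=np.degrees(np.arctan2(M[1,1],M[0,1]))
    print("TCP",s["position"].round(4),"yaw(y)",ya.round(2),"tilt",np.degrees(np.arccos(-M[2,2])).round(2),"shift units",sh.round(3), "t",s["clock"],"F",s["force"].round(1),"op",round(s["opening"],4))
E
python3 - <<'E'
import pickle; from h import *
d=pickle.load(open("d0.pkl","rb")); est=[]
for n in d:
    D=d[n]; W=cloud(D); hsv=cv2.cvtColor(D["image"],cv2.COLOR_RGB2HSV)
    m=((D["depth"]>0)&(W[...,2]<.013)&(W[...,2]>.004)&(W[...,0]>.46)&(W[...,0]<.55)&(W[...,1]<.13)&(W[...,1]>-.095)&(hsv[...,1]<45)&(hsv[...,2]>150)).astype(np.uint8)
    m=cv2.erode(m,np.ones((2,2)))
    k,l,st,c=cv2.connectedComponentsWithStats(m)
    for i in range(1,k):
        if st[i,4]>60: print(n,st[i],c[i].round(1),ray(D,c[i],.009).round(4),np.median(W[l==i][:,2]))
    v=(W[...,2]>.04)&(W[...,0]>.55)&(W[...,0]<.66)&(abs(W[...,1])<.14)&(D["depth"]>0)
    print("vise",W[v].min(0),W[v].max(0))
E
```

```text
scene [252 185  21  10 150] [262.2 189.5] [[0.4943 0.0944 0.009 ]] 0.007905306212358576
scene [271 196  21  11 160] [281.1 200.7] [[0.5021 0.0409 0.009 ]] 0.007901247537092593
scene [291 207  21  12 183] [301.2 212.4] [[ 0.5102 -0.0126  0.009 ]] 0.008002785779445243
scene [312 219  22  13 202] [322.3 224.8] [[ 0.5181 -0.066   0.009 ]] 0.008245883801533405
vise [ 0.59277145 -0.11292571  0.0400194 ] [0.6599306  0.13995954 0.17831222]
side [248 211  22  12 173] [258.5 216.6] [[ 0.5155 -0.069   0.009 ]] 0.009900569220983813
side [249 229  23  13 217] [260.  235.1] [[ 0.5077 -0.0159  0.009 ]] 0.009778646563508464
side [250 249  25  14 257] [261.6 255.6] [[0.4999 0.0382 0.009 ]] 0.009733357146767041
side [251 270  26  16 305] [263.5 277.7] [[0.492  0.0915 0.009 ]] 0.009753243357000896
vise [ 0.59361    -0.11149762  0.04036239] [0.65993649 0.1398059  0.17972657]
```

>>> move_arm(
  steps=[
    {"rz": 10,"claw": 62},
    {"rz": 10},
    {"rz": 10},
    {"rz": 10},
    {"rz": 10},
    {"rz": 10},
    {},
  ],
  force=30,
)

```text
schema error: expected keys rx, ry, rz, x, y, z, claw
```

>>> move_arm(
  steps=[
    {"rx": 0,"ry": 0,"rz": 10,"x": 0,"y": 0,"z": 0,"claw": 62},
    {"rx": 0,"ry": 0,"rz": 10,"x": 0,"y": 0,"z": 0,"claw": 62},
    {"rx": 0,"ry": 0,"rz": 10,"x": 0,"y": 0,"z": 0,"claw": 62},
    {"rx": 0,"ry": 0,"rz": 10,"x": 0,"y": 0,"z": 0,"claw": 62},
    {"rx": 0,"ry": 0,"rz": 10,"x": 0,"y": 0,"z": 0,"claw": 62},
    {"rx": 0,"ry": 0,"rz": 9,"x": 0,"y": 0,"z": 0,"claw": 62},
    {"rx": 0,"ry": 0,"rz": 0,"x": 0,"y": 0,"z": 0,"claw": 62},
  ],
  force=30,
)

```text
clock: 0.98
position: [0.2485, 0.6002, 0.2308]
eef_rot: [0.652, 0.758, -0.0, 0.0]
force: [-0.2, -1.0, 0.2]
opening: 0.0621
gripper_force: 0.0
```

Run:
```python
from rig import env; from h import *
s=env.state(); go(s,[.46,.2,.2]); go(s,[.409,-.161,.2]); print(s["qpos"])
```

```text
TCP [0.2485 0.6002 0.2308] yaw(y) 8.59 tilt 0.06 shift units [-7.121  2.489  0.519] t 0.975 F [-0.2 -1.   0.2] op 0.0621
TCP [0.2485 0.6002 0.2308] yaw(y) 8.59 tilt 0.06 shift units [-12.943   0.75    0.525] t 0.975 F [-0.2 -1.   0.2] op 0.0621
[-1.06440498  0.47610565 -0.21510877  1.55679956  0.10902203  1.12145935
 -1.15390592]
```

>>> move_arm(
  steps=[
    {"rx": 0,"ry": 0,"rz": 0,"x": -0.8,"y": 0.28,"z": 0,"claw": 62},
    {"rx": 0,"ry": 0,"rz": 0,"x": -0.8,"y": 0.28,"z": 0,"claw": 62},
    {"rx": 0,"ry": 0,"rz": 0,"x": -0.8,"y": 0.28,"z": 0,"claw": 62},
    {"rx": 0,"ry": 0,"rz": 0,"x": -0.8,"y": 0.28,"z": 0,"claw": 62},
    {"rx": 0,"ry": 0,"rz": 0,"x": -0.8,"y": 0.28,"z": 0,"claw": 62},
    {"rx": 0,"ry": 0,"rz": 0,"x": -0.8,"y": 0.28,"z": 0,"claw": 62},
    {"rx": 0,"ry": 0,"rz": 0,"x": -0.8,"y": 0.28,"z": 0,"claw": 62},
    {"rx": 0,"ry": 0,"rz": 0,"x": -0.8,"y": 0.28,"z": 0,"claw": 62},
    {"rx": 0,"ry": 0,"rz": 0,"x": -0.7,"y": 0.28,"z": 0,"claw": 62},
  ],
)

```text
clock: 2.1
position: [0.4618, 0.1995, 0.2313]
eef_rot: [0.652, 0.759, -0.0, 0.0]
force: [-0.1, 0.2, 0.1]
opening: 0.0623
gripper_force: 0.0
```

>>> move_arm(
  steps=[
    {"rx": 0,"ry": 0,"rz": 0,"x": -0.8,"y": -0.25,"z": 0,"claw": 62},
    {"rx": 0,"ry": 0,"rz": 0,"x": -0.8,"y": -0.25,"z": 0,"claw": 62},
    {"rx": 0,"ry": 0,"rz": 0,"x": -0.8,"y": -0.25,"z": 0,"claw": 62},
    {"rx": 0,"ry": 0,"rz": 0,"x": -0.8,"y": -0.25,"z": 0,"claw": 62},
    {"rx": 0,"ry": 0,"rz": 0,"x": -0.8,"y": -0.25,"z": 0,"claw": 62},
    {"rx": 0,"ry": 0,"rz": 0,"x": -0.8,"y": -0.25,"z": 0,"claw": 62},
    {"rx": 0,"ry": 0,"rz": 0,"x": 0,"y": 0,"z": 0,"claw": 62},
    {"rx": 0,"ry": 0,"rz": 0,"x": 0,"y": 0,"z": 0,"claw": 62},
  ],
)

```text
clock: 3.1
position: [0.4148, -0.0962, 0.2313]
eef_rot: [0.652, 0.758, 0.0, -0.0]
force: [0.2, -0.1, -0.4]
opening: 0.062
gripper_force: 0.0
```

Run:
```python
from rig import env; from h import *
s=env.state(); go(s,[.409,-.161,.015])
I=env.get_image("wrist"); cv2.imwrite("pics/w1.png",I["image"][...,::-1]); print(I["mount"].round(4).tolist(),I["mtx"])
import pickle; pickle.dump((s,I),open("w1.pkl","wb"))
```

```text
TCP [ 0.4148 -0.0962  0.2313] yaw(y) 8.6 tilt 0.02 shift units [-1.055 -0.257  3.604] t 3.1 F [ 0.2 -0.1 -0.4] op 0.062
[[0.0006, -0.958, -0.2867, 0.0724], [1.0, 0.0007, -0.0001, -0.0001], [0.0003, -0.2867, 0.958, -0.142], [0.0, 0.0, 0.0, 1.0]] [[293.46662214   0.         279.53637855]
 [  0.         293.46662214 211.17074663]
 [  0.           0.           1.        ]]
```

View pics/w1.png

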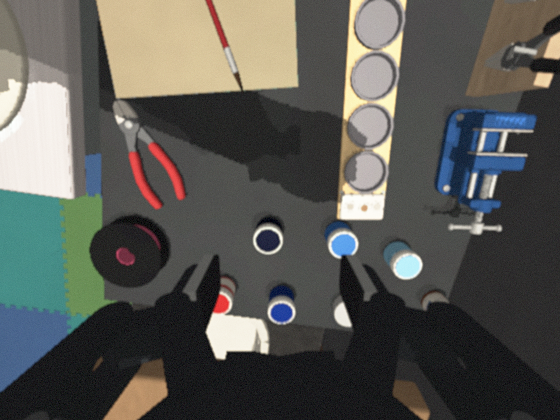

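The wrist view shows all four wells (381,22), (374,76), (369,126), (366,171), and the pots: navy (268,237), sky (343,242), pale (405,260), royal (281,308). I measure them all here.

Run:
```python
import pickle; from h import *
from scipy.spatial.transform import Rotation as R
s,I=pickle.load(open("w1.pkl","rb"))
T=np.eye(4);T[:3,:3]=R.from_quat(s["eef_rot"]).as_matrix();T[:3,3]=s["position"];P=T@I["mount"]
I["pose"]=P; W=cloud(I)
for n,(u,v) in dict(N=(268,237),A=(343,242),B=(405,262),C=(281,310)).items():
    g=ray(I,(u,v),.042)[0]
    m=(I["depth"]>0)&(np.hypot(W[...,0]-g[0],W[...,1]-g[1])<.03)&(W[...,2]>.037)&(W[...,2]<.05)
    vv,uu=np.nonzero(m); c,r=cv2.minEnclosingCircle(np.c_[uu,vv].astype(np.float32)); print(n,ray(I,c,.042).round(4),np.array(c).round(1),m.sum(),np.median(W[m][:,2]))
hsv=cv2.cvtColor(I["image"],cv2.COLOR_RGB2HSV)
m=(hsv[...,1]<50)&(hsv[...,2]>80)&(W[...,2]>.003)&(W[...,2]<.03)
m[:,:345]=0;m[:,405:]=0;m[192:]=0
k,l,st,c=cv2.connectedComponentsWithStats(m.astype(np.uint8))
for i in range(1,k):
    if st[i,4]>200: print(st[i],ray(I,c[i],.012).round(4))
```

```text
N [[ 0.4096 -0.1602  0.042 ]] [267.5 239.5] 659 0.041413185442330414
A [[ 0.5011 -0.1528  0.042 ]] [342.7 244.4] 618 0.041493341272150236
B [[ 0.5854 -0.1683  0.042 ]] [406.3 265.2] 613 0.04135198117016203
C [[ 0.4411 -0.2577  0.042 ]] [281.  311.2] 533 0.041337666356770386
[ 351    0   54  101 3889] [[0.4978 0.0703 0.012 ]]
[ 345  103   49   89 3044] [[ 0.5134 -0.0355  0.012 ]]
```

Run:
```python
import pickle; from h import *
from scipy.spatial.transform import Rotation as R
s,I=pickle.load(open("w1.pkl","rb"))
T=np.eye(4);T[:3,:3]=R.from_quat(s["eef_rot"]).as_matrix();T[:3,3]=s["position"];I["pose"]=T@I["mount"]
im=I["image"][0:225,330:420]; cv2.imwrite("pics/w1c.png",cv2.resize(im[...,::-1],None,fx=2.6,fy=2.6,interpolation=cv2.INTER_CUBIC))
hsv=cv2.cvtColor(I["image"],cv2.COLOR_RGB2HSV)
for u,v in [(381,22),(374,76),(369,126),(366,171)]:
    print(hsv[v,u],end=" ")
    c=np.zeros(hsv.shape[:2],np.uint8); cv2.circle(c,(u,v),26,1,-1)
    m=(hsv[...,1]<90)&(abs(hsv[...,2].astype(int)-hsv[v,u,2])<14)&(c>0)
    m=cv2.morphologyEx(m.astype(np.uint8),cv2.MORPH_OPEN,np.ones((5,5)))
    k,l,st,ce=cv2.connectedComponentsWithStats(m); i=l[v,u]
    ct=max(cv2.findContours((l==i).astype(np.uint8),0,1)[0],key=len)
    e=cv2.fitEllipse(cv2.convexHull(ct)); print(np.round(e[0],1),np.round(e[1],1),ray(I,e[0],.009).round(4))
```

```text
[ 13  10 180] [376.6  22.9] [38.7 46.9] [[0.4924 0.0947 0.009 ]]
[  4  10 183] [371.8  76.8] [37.  42.2] [[0.5001 0.0415 0.009 ]]
[  5  16 190] [369.  125.1] [33.5 35.6] [[ 0.5094 -0.0106  0.009 ]]
[174  13 191] [365.5 170.9] [30.4 33.9] [[ 0.518  -0.0645  0.009 ]]
```

View pics/w1c.png

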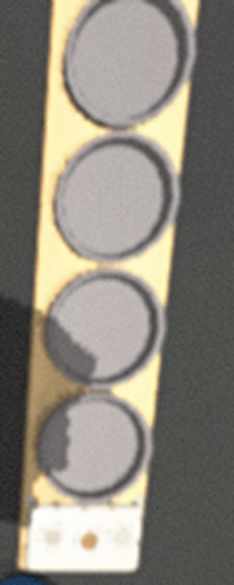

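Well centres agree across the three cameras: W1 (.493,.0935), W2 (.5005,.040), W3 (.509,-.0135), W4 (.517,-.0665). I start with navy.

>>> move_arm(
  steps=[
    {"rx": 0,"ry": 0,"rz": 0,"x": -0.55,"y": -0.13,"z": 0,"claw": 62},
    {"rx": 0,"ry": 0,"rz": 0,"x": -0.5,"y": -0.12,"z": 0,"claw": 62},
    {"rx": 0,"ry": 0,"rz": 0,"x": 0,"y": 0,"z": 0.7,"claw": 62},
    {"rx": 0,"ry": 0,"rz": 0,"x": 0,"y": 0,"z": 0.8,"claw": 62},
    {"rx": 0,"ry": 0,"rz": 0,"x": 0,"y": 0,"z": 0.8,"claw": 62},
    {"rx": 0,"ry": 0,"rz": 0,"x": 0,"y": 0,"z": 0.7,"claw": 62},
    {"rx": 0,"ry": 0,"rz": 0,"x": 0,"y": 0,"z": 0.4,"claw": 62},
    {"rx": 0,"ry": 0,"rz": 0,"x": 0,"y": 0,"z": 0.2,"claw": 62},
    {"rx": 0,"ry": 0,"rz": 0,"x": 0,"y": 0,"z": 0,"claw": 62},
    {"rx": 0,"ry": 0,"rz": 0,"x": 0,"y": 0,"z": 0,"claw": 62},
  ],
)

```text
clock: 4.4
position: [0.4102, -0.1611, 0.0161]
eef_rot: [0.652, 0.758, 0.0, 0.001]
force: [-0.2, 0.2, -0.2]
opening: 0.0617
gripper_force: 0.0
```

>>> move_arm(
  steps=[
    {"rx": 0,"ry": 0,"rz": 0,"x": 0,"y": 0,"z": 0,"claw": 45},
    {"rx": 0,"ry": 0,"rz": 0,"x": 0,"y": 0,"z": 0,"claw": 30},
    {"rx": 0,"ry": 0,"rz": 0,"x": 0,"y": 0,"z": 0,"claw": 30},
    {"rx": 0,"ry": 0,"rz": 0,"x": 0,"y": 0,"z": 0,"claw": 30},
    {"rx": 0,"ry": 0,"rz": 0,"x": 0,"y": 0,"z": 0,"claw": 30},
  ],
  force=30,
)

```text
clock: 5.03
position: [0.41, -0.1613, 0.0162]
eef_rot: [0.653, 0.758, 0.001, 0.001]
force: [-1.0, 0.8, 6.4]
opening: 0.0354
gripper_force: 29.2
```

Run:
```python
from rig import env; from h import *
s=env.state(); go(s,[.493,.0935,.105])
```

```text
TCP [ 0.41   -0.1613  0.0162] yaw(y) 8.49 tilt 0.1 shift units [ 3.995  1.998 -1.478] t 5.025 F [-1.   0.8  6.4] op 0.0354
```

>>> move_arm(
  steps=[
    {"rx": 0,"ry": 0,"rz": 0,"x": 0,"y": 0,"z": -0.4,"claw": 30},
    {"rx": 0,"ry": 0,"rz": 0,"x": 0,"y": 0,"z": -0.7,"claw": 30},
    {"rx": 0,"ry": 0,"rz": 0,"x": 0.4,"y": 0.2,"z": -0.4,"claw": 30},
    {"rx": 0,"ry": 0,"rz": 0,"x": 0.7,"y": 0.35,"z": 0,"claw": 30},
    {"rx": 0,"ry": 0,"rz": 0,"x": 0.8,"y": 0.4,"z": 0,"claw": 30},
    {"rx": 0,"ry": 0,"rz": 0,"x": 0.8,"y": 0.4,"z": 0,"claw": 30},
    {"rx": 0,"ry": 0,"rz": 0,"x": 0.7,"y": 0.35,"z": 0,"claw": 30},
    {"rx": 0,"ry": 0,"rz": 0,"x": 0.4,"y": 0.2,"z": 0,"claw": 30},
    {"rx": 0,"ry": 0,"rz": 0,"x": 0.2,"y": 0.1,"z": 0,"claw": 30},
    {"rx": 0,"ry": 0,"rz": 0,"x": 0,"y": 0,"z": 0,"claw": 30},
    {"rx": 0,"ry": 0,"rz": 0,"x": 0,"y": 0,"z": 0,"claw": 30},
  ],
)

```text
clock: 6.4
position: [0.4921, 0.0922, 0.1052]
eef_rot: [0.654, 0.757, -0.0, 0.0]
force: [0.1, -0.4, 0.1]
opening: 0.035
gripper_force: 30.1
```

Run:
```python
from rig import env; from h import *
s=env.state(); go(s,[.493,.0935,.025])
I=env.get_image("scene"); J=env.get_image("side"); 
cv2.imwrite("pics/p1.png",np.hstack([cv2.resize(I["image"][130:300,180:400],(396,306)),cv2.resize(J["image"][130:330,180:400],(337,306))])[...,::-1])
```

```text
TCP [0.4921 0.0922 0.1052] yaw(y) 8.38 tilt 0.06 shift units [0.02  0.02  1.337] t 6.4 F [ 0.1 -0.4  0.1] op 0.035
```

View pics/p1.png

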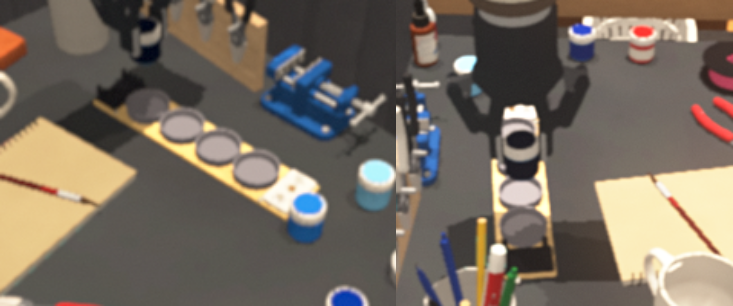

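Navy is held upright at side-crop (521,145). I lower it and release.

>>> move_arm(
  steps=[
    {"rx": 0,"ry": 0,"rz": 0,"x": 0.02,"y": 0.02,"z": 0.4,"claw": 30},
    {"rx": 0,"ry": 0,"rz": 0,"x": 0,"y": 0,"z": 0.4,"claw": 30},
    {"rx": 0,"ry": 0,"rz": 0,"x": 0,"y": 0,"z": 0.25,"claw": 30},
    {"rx": 0,"ry": 0,"rz": 0,"x": 0,"y": 0,"z": 0.15,"claw": 30},
    {"rx": 0,"ry": 0,"rz": 0,"x": 0,"y": 0,"z": 0.1,"claw": 30},
    {"rx": 0,"ry": 0,"rz": 0,"x": 0,"y": 0,"z": 0.02,"claw": 30},
    {"rx": 0,"ry": 0,"rz": 0,"x": 0,"y": 0,"z": 0,"claw": 30},
    {"rx": 0,"ry": 0,"rz": 0,"x": 0,"y": 0,"z": 0,"claw": 30},
  ],
)

```text
clock: 7.5
position: [0.4939, 0.0954, 0.0265]
eef_rot: [0.653, 0.758, 0.0, 0.0]
force: [-0.5, 1.1, -0.7]
opening: 0.0349
gripper_force: 30.1
```

>>> move_arm(
  steps=[
    {"rx": 0,"ry": 0,"rz": 0,"x": 0,"y": 0,"z": 0,"claw": 42},
    {"rx": 0,"ry": 0,"rz": 0,"x": 0,"y": 0,"z": 0,"claw": 55},
    {"rx": 0,"ry": 0,"rz": 0,"x": 0,"y": 0,"z": 0,"claw": 62},
    {"rx": 0,"ry": 0,"rz": 0,"x": 0,"y": 0,"z": 0,"claw": 62},
    {"rx": 0,"ry": 0,"rz": 0,"x": 0,"y": 0,"z": -0.4,"claw": 62},
    {"rx": 0,"ry": 0,"rz": 0,"x": 0,"y": 0,"z": -0.8,"claw": 62},
    {"rx": 0,"ry": 0,"rz": 0,"x": 0,"y": 0,"z": -0.8,"claw": 62},
    {"rx": 0,"ry": 0,"rz": 0,"x": 0,"y": 0,"z": 0,"claw": 62},
  ],
)

```text
clock: 8.5
position: [0.4966, 0.096, 0.1499]
eef_rot: [0.653, 0.758, 0.003, 0.002]
force: [-0.5, 0.2, -0.2]
opening: 0.0619
gripper_force: 0.0
```

Run:
```python
from rig import env; from h import *
s=env.state(); go(s,[.4407,-.2585,.0155])
I=env.get_image("scene"); 
W=cloud(I); g=np.array([.493,.0935])
m=(I["depth"]>0)&(np.hypot(W[...,0]-g[0],W[...,1]-g[1])<.03)&(W[...,2]>.043)&(W[...,2]<.07)
print(m.sum(),np.median(W[m],0))
```

```text
TCP [0.4966 0.096  0.1499] yaw(y) 8.49 tilt 0.47 shift units [-5.709 -1.812  2.218] t 8.5 F [-0.5  0.2 -0.2] op 0.0619
188 [0.49062885 0.09023019 0.04966965]
```

Navy is seated (lid top ≈ 50 mm). Next is royal.

>>> move_arm(
  steps=[
    {"rx": 0,"ry": 0,"rz": 0,"x": -0.5,"y": -0.16,"z": 0,"claw": 62},
    {"rx": 0,"ry": 0,"rz": 0,"x": -0.8,"y": -0.25,"z": 0,"claw": 62},
    {"rx": 0,"ry": 0,"rz": 0,"x": -0.8,"y": -0.25,"z": 0,"claw": 62},
    {"rx": 0,"ry": 0,"rz": 0,"x": -0.8,"y": -0.25,"z": 0,"claw": 62},
    {"rx": 0,"ry": 0,"rz": 0,"x": -0.8,"y": -0.25,"z": 0,"claw": 62},
    {"rx": 0,"ry": 0,"rz": 0,"x": -0.8,"y": -0.25,"z": 0,"claw": 62},
    {"rx": 0,"ry": 0,"rz": 0,"x": -0.8,"y": -0.25,"z": 0,"claw": 62},
    {"rx": 0,"ry": 0,"rz": 0,"x": -0.4,"y": -0.15,"z": 0,"claw": 62},
    {"rx": 0,"ry": 0,"rz": 0,"x": 0,"y": 0,"z": 0,"claw": 62},
    {"rx": 0,"ry": 0,"rz": 0,"x": 0,"y": 0,"z": 0,"claw": 62},
    {"rx": 0,"ry": 0,"rz": 0,"x": 0,"y": 0,"z": 0,"claw": 62},
  ],
)

```text
clock: 9.93
position: [0.4368, -0.2572, 0.1455]
eef_rot: [0.652, 0.758, 0.0, -0.001]
force: [-0.3, -0.3, -0.1]
opening: 0.0619
gripper_force: 0.0
```

Run:
```python
from rig import env; from h import *
s=env.state(); go(s,[.4407,-.2585,.0155])
```

```text
TCP [ 0.4368 -0.2572  0.1455] yaw(y) 8.64 tilt 0.08 shift units [-0.034  0.062  2.167] t 9.925 F [-0.3 -0.3 -0.1] op 0.0619
```

>>> move_arm(
  steps=[
    {"rx": 0,"ry": 0,"rz": 0,"x": -0.03,"y": 0.06,"z": 0.4,"claw": 62},
    {"rx": 0,"ry": 0,"rz": 0,"x": 0,"y": 0,"z": 0.7,"claw": 62},
    {"rx": 0,"ry": 0,"rz": 0,"x": 0,"y": 0,"z": 0.6,"claw": 62},
    {"rx": 0,"ry": 0,"rz": 0,"x": 0,"y": 0,"z": 0.3,"claw": 62},
    {"rx": 0,"ry": 0,"rz": 0,"x": 0,"y": 0,"z": 0.15,"claw": 62},
    {"rx": 0,"ry": 0,"rz": 0,"x": 0,"y": 0,"z": 0,"claw": 62},
    {"rx": 0,"ry": 0,"rz": 0,"x": 0,"y": 0,"z": 0,"claw": 62},
    {"rx": 0,"ry": 0,"rz": 0,"x": 0,"y": 0,"z": 0,"claw": 45},
    {"rx": 0,"ry": 0,"rz": 0,"x": 0,"y": 0,"z": 0,"claw": 30},
    {"rx": 0,"ry": 0,"rz": 0,"x": 0,"y": 0,"z": 0,"claw": 30},
    {"rx": 0,"ry": 0,"rz": 0,"x": 0,"y": 0,"z": 0,"claw": 30},
    {"rx": 0,"ry": 0,"rz": 0,"x": 0,"y": 0,"z": 0,"claw": 30},
  ],
  force=30,
)

```text
clock: 11.42
position: [0.441, -0.2605, 0.0179]
eef_rot: [0.653, 0.758, 0.0, 0.001]
force: [-0.1, -0.3, 6.0]
opening: 0.0355
gripper_force: 29.4
```

Run:
```python
from rig import env; from h import *
s=env.state(); go(s,[.5005,.04,.125])
```

```text
TCP [ 0.441  -0.2605  0.0179] yaw(y) 8.49 tilt 0.08 shift units [ 4.806  1.722 -1.785] t 11.425 F [-0.1 -0.3  6. ] op 0.0355
```

>>> move_arm(
  steps=[
    {"rx": 0,"ry": 0,"rz": 0,"x": 0,"y": 0,"z": -0.4,"claw": 30},
    {"rx": 0,"ry": 0,"rz": 0,"x": 0,"y": 0,"z": -0.7,"claw": 30},
    {"rx": 0,"ry": 0,"rz": 0,"x": 0.4,"y": 0.14,"z": -0.6,"claw": 30},
    {"rx": 0,"ry": 0,"rz": 0,"x": 0.7,"y": 0.25,"z": 0,"claw": 30},
    {"rx": 0,"ry": 0,"rz": 0,"x": 0.8,"y": 0.3,"z": 0,"claw": 30},
    {"rx": 0,"ry": 0,"rz": 0,"x": 0.8,"y": 0.3,"z": 0,"claw": 30},
    {"rx": 0,"ry": 0,"rz": 0,"x": 0.8,"y": 0.3,"z": 0,"claw": 30},
    {"rx": 0,"ry": 0,"rz": 0,"x": 0.7,"y": 0.25,"z": 0,"claw": 30},
    {"rx": 0,"ry": 0,"rz": 0,"x": 0.4,"y": 0.12,"z": 0,"claw": 30},
    {"rx": 0,"ry": 0,"rz": 0,"x": 0.2,"y": 0.06,"z": 0,"claw": 30},
    {"rx": 0,"ry": 0,"rz": 0,"x": 0,"y": 0,"z": 0,"claw": 30},
    {"rx": 0,"ry": 0,"rz": 0,"x": 0,"y": 0,"z": 0,"claw": 30},
  ],
)

```text
clock: 12.92
position: [0.4998, 0.0382, 0.1191]
eef_rot: [0.654, 0.757, -0.0, 0.0]
force: [-1.0, 0.6, 0.7]
opening: 0.035
gripper_force: 30.1
```

Run:
```python
from rig import env; from h import *
s=env.state(); go(s,[.5005,.04,.0275])
```

```text
TCP [0.4998 0.0382 0.1191] yaw(y) 8.38 tilt 0.04 shift units [0.028 0.017 1.526] t 12.925 F [-1.   0.6  0.7] op 0.035
```

>>> move_arm(
  steps=[
    {"rx": 0,"ry": 0,"rz": 0,"x": 0,"y": 0,"z": 0.4,"claw": 30},
    {"rx": 0,"ry": 0,"rz": 0,"x": 0,"y": 0,"z": 0.5,"claw": 30},
    {"rx": 0,"ry": 0,"rz": 0,"x": 0,"y": 0,"z": 0.3,"claw": 30},
    {"rx": 0,"ry": 0,"rz": 0,"x": 0,"y": 0,"z": 0.15,"claw": 30},
    {"rx": 0,"ry": 0,"rz": 0,"x": 0,"y": 0,"z": 0.1,"claw": 30},
    {"rx": 0,"ry": 0,"rz": 0,"x": 0,"y": 0,"z": 0.05,"claw": 30},
    {"rx": 0,"ry": 0,"rz": 0,"x": 0,"y": 0,"z": 0,"claw": 30},
    {"rx": 0,"ry": 0,"rz": 0,"x": 0,"y": 0,"z": 0,"claw": 30},
  ],
)

```text
clock: 13.92
position: [0.5003, 0.04, 0.0295]
eef_rot: [0.653, 0.758, 0.0, 0.0]
force: [0.2, -0.1, -1.0]
opening: 0.0357
gripper_force: 30.1
```

Still about 2 mm above the floor, so I lower a touch more and release.

>>> move_arm(
  steps=[
    {"rx": 0,"ry": 0,"rz": 0,"x": 0,"y": 0,"z": 0.03,"claw": 30},
    {"rx": 0,"ry": 0,"rz": 0,"x": 0,"y": 0,"z": 0,"claw": 30},
    {"rx": 0,"ry": 0,"rz": 0,"x": 0,"y": 0,"z": 0,"claw": 42},
    {"rx": 0,"ry": 0,"rz": 0,"x": 0,"y": 0,"z": 0,"claw": 55},
    {"rx": 0,"ry": 0,"rz": 0,"x": 0,"y": 0,"z": 0,"claw": 62},
    {"rx": 0,"ry": 0,"rz": 0,"x": 0,"y": 0,"z": 0,"claw": 62},
    {"rx": 0,"ry": 0,"rz": 0,"x": 0,"y": 0,"z": -0.4,"claw": 62},
    {"rx": 0,"ry": 0,"rz": 0,"x": 0,"y": 0,"z": -0.8,"claw": 62},
    {"rx": 0,"ry": 0,"rz": 0,"x": 0,"y": 0,"z": -0.8,"claw": 62},
    {"rx": 0,"ry": 0,"rz": 0,"x": 0,"y": 0,"z": 0,"claw": 62},
    {"rx": 0,"ry": 0,"rz": 0,"x": 0,"y": 0,"z": 0,"claw": 62},
  ],
)

```text
clock: 15.3
position: [0.4996, 0.04, 0.147]
eef_rot: [0.653, 0.758, 0.0, -0.0]
force: [0.9, 0.6, -1.0]
opening: 0.0621
gripper_force: 0.0
```

Run:
```python
from rig import env; from h import *
s=env.state(); go(s,[.5007,-.153,.0155])
```

```text
TCP [0.4996 0.04   0.147 ] yaw(y) 8.51 tilt 0.02 shift units [-3.185 -0.457  2.191] t 15.3 F [ 0.9  0.6 -1. ] op 0.0621
```

>>> move_arm(
  steps=[
    {"rx": 0,"ry": 0,"rz": 0,"x": -0.5,"y": -0.08,"z": 0,"claw": 62},
    {"rx": 0,"ry": 0,"rz": 0,"x": -0.8,"y": -0.1,"z": 0,"claw": 62},
    {"rx": 0,"ry": 0,"rz": 0,"x": -0.8,"y": -0.1,"z": 0,"claw": 62},
    {"rx": 0,"ry": 0,"rz": 0,"x": -0.7,"y": -0.1,"z": 0,"claw": 62},
    {"rx": 0,"ry": 0,"rz": 0,"x": -0.38,"y": -0.08,"z": 0,"claw": 62},
    {"rx": 0,"ry": 0,"rz": 0,"x": 0,"y": 0,"z": 0,"claw": 62},
    {"rx": 0,"ry": 0,"rz": 0,"x": 0,"y": 0,"z": 0,"claw": 62},
  ],
)

```text
clock: 16.18
position: [0.5001, -0.1516, 0.146]
eef_rot: [0.653, 0.758, -0.0, -0.001]
force: [-0.2, 0.1, 0.6]
opening: 0.0621
gripper_force: 0.0
```

Run:
```python
from rig import env; from h import *
s=env.state(); go(s,[.5007,-.153,.0155])
```

```text
TCP [ 0.5001 -0.1516  0.146 ] yaw(y) 8.54 tilt 0.15 shift units [-0.028  0.011  2.176] t 16.175 F [-0.2  0.1  0.6] op 0.0621
```

>>> move_arm(
  steps=[
    {"rx": 0,"ry": 0,"rz": 0,"x": -0.01,"y": 0.01,"z": 0.4,"claw": 62},
    {"rx": 0,"ry": 0,"rz": 0,"x": 0,"y": 0,"z": 0.7,"claw": 62},
    {"rx": 0,"ry": 0,"rz": 0,"x": 0,"y": 0,"z": 0.6,"claw": 62},
    {"rx": 0,"ry": 0,"rz": 0,"x": 0,"y": 0,"z": 0.3,"claw": 62},
    {"rx": 0,"ry": 0,"rz": 0,"x": 0,"y": 0,"z": 0.17,"claw": 62},
    {"rx": 0,"ry": 0,"rz": 0,"x": 0,"y": 0,"z": 0,"claw": 62},
    {"rx": 0,"ry": 0,"rz": 0,"x": 0,"y": 0,"z": 0,"claw": 62},
    {"rx": 0,"ry": 0,"rz": 0,"x": 0,"y": 0,"z": 0,"claw": 45},
    {"rx": 0,"ry": 0,"rz": 0,"x": 0,"y": 0,"z": 0,"claw": 30},
    {"rx": 0,"ry": 0,"rz": 0,"x": 0,"y": 0,"z": 0,"claw": 30},
    {"rx": 0,"ry": 0,"rz": 0,"x": 0,"y": 0,"z": 0,"claw": 30},
    {"rx": 0,"ry": 0,"rz": 0,"x": 0,"y": 0,"z": 0,"claw": 30},
  ],
  force=30,
)

```text
clock: 17.68
position: [0.5022, -0.1536, 0.0181]
eef_rot: [0.653, 0.757, 0.0, 0.001]
force: [-1.2, -0.1, 4.6]
opening: 0.035
gripper_force: 29.4
```

Run:
```python
from rig import env; from h import *
s=env.state(); go(s,[.509,-.0135,.12])
```

```text
TCP [ 0.5022 -0.1536  0.0181] yaw(y) 8.49 tilt 0.09 shift units [ 2.292  0.459 -1.699] t 17.675 F [-1.2 -0.1  4.6] op 0.035
```

>>> move_arm(
  steps=[
    {"rx": 0,"ry": 0,"rz": 0,"x": 0,"y": 0,"z": -0.4,"claw": 30},
    {"rx": 0,"ry": 0,"rz": 0,"x": 0,"y": 0,"z": -0.7,"claw": 30},
    {"rx": 0,"ry": 0,"rz": 0,"x": 0.2,"y": 0.05,"z": -0.6,"claw": 30},
    {"rx": 0,"ry": 0,"rz": 0,"x": 0.5,"y": 0.1,"z": 0,"claw": 30},
    {"rx": 0,"ry": 0,"rz": 0,"x": 0.6,"y": 0.11,"z": 0,"claw": 30},
    {"rx": 0,"ry": 0,"rz": 0,"x": 0.5,"y": 0.1,"z": 0,"claw": 30},
    {"rx": 0,"ry": 0,"rz": 0,"x": 0.3,"y": 0.06,"z": 0,"claw": 30},
    {"rx": 0,"ry": 0,"rz": 0,"x": 0.2,"y": 0.04,"z": 0,"claw": 30},
    {"rx": 0,"ry": 0,"rz": 0,"x": 0,"y": 0,"z": 0,"claw": 30},
    {"rx": 0,"ry": 0,"rz": 0,"x": 0,"y": 0,"z": 0,"claw": 30},
  ],
)

```text
clock: 18.92
position: [0.5084, -0.014, 0.1191]
eef_rot: [0.653, 0.757, -0.0, 0.0]
force: [0.5, 0.0, -0.4]
opening: 0.0348
gripper_force: 30.1
```

Run:
```python
from rig import env; from h import *
s=env.state(); go(s,[.509,-.0135,.0265])
```

```text
TCP [ 0.5084 -0.014   0.1191] yaw(y) 8.42 tilt 0.03 shift units [0.007 0.012 1.544] t 18.925 F [ 0.5  0.  -0.4] op 0.0348
```

>>> move_arm(
  steps=[
    {"rx": 0,"ry": 0,"rz": 0,"x": 0,"y": 0.01,"z": 0.4,"claw": 30},
    {"rx": 0,"ry": 0,"rz": 0,"x": 0,"y": 0,"z": 0.5,"claw": 30},
    {"rx": 0,"ry": 0,"rz": 0,"x": 0,"y": 0,"z": 0.3,"claw": 30},
    {"rx": 0,"ry": 0,"rz": 0,"x": 0,"y": 0,"z": 0.15,"claw": 30},
    {"rx": 0,"ry": 0,"rz": 0,"x": 0,"y": 0,"z": 0.1,"claw": 30},
    {"rx": 0,"ry": 0,"rz": 0,"x": 0,"y": 0,"z": 0.07,"claw": 30},
    {"rx": 0,"ry": 0,"rz": 0,"x": 0,"y": 0,"z": 0,"claw": 30},
    {"rx": 0,"ry": 0,"rz": 0,"x": 0,"y": 0,"z": 0,"claw": 30},
  ],
)

```text
clock: 19.92
position: [0.5094, -0.0127, 0.0283]
eef_rot: [0.653, 0.758, 0.0, 0.0]
force: [0.1, -0.2, -0.5]
opening: 0.0355
gripper_force: 30.1
```

>>> move_arm(
  steps=[
    {"rx": 0,"ry": 0,"rz": 0,"x": 0,"y": 0,"z": 0.01,"claw": 30},
    {"rx": 0,"ry": 0,"rz": 0,"x": 0,"y": 0,"z": 0,"claw": 30},
    {"rx": 0,"ry": 0,"rz": 0,"x": 0,"y": 0,"z": 0,"claw": 42},
    {"rx": 0,"ry": 0,"rz": 0,"x": 0,"y": 0,"z": 0,"claw": 55},
    {"rx": 0,"ry": 0,"rz": 0,"x": 0,"y": 0,"z": 0,"claw": 62},
    {"rx": 0,"ry": 0,"rz": 0,"x": 0,"y": 0,"z": 0,"claw": 62},
    {"rx": 0,"ry": 0,"rz": 0,"x": 0,"y": 0,"z": -0.4,"claw": 62},
    {"rx": 0,"ry": 0,"rz": 0,"x": 0,"y": 0,"z": -0.8,"claw": 62},
    {"rx": 0,"ry": 0,"rz": 0,"x": 0,"y": 0,"z": -0.8,"claw": 62},
    {"rx": 0,"ry": 0,"rz": 0,"x": 0,"y": 0,"z": 0,"claw": 62},
    {"rx": 0,"ry": 0,"rz": 0,"x": 0,"y": 0,"z": 0,"claw": 62},
  ],
)

```text
clock: 21.3
position: [0.5086, -0.0126, 0.147]
eef_rot: [0.653, 0.758, 0.0, -0.0]
force: [-0.1, 0.6, -0.4]
opening: 0.0619
gripper_force: 0.0
```

Run:
```python
from rig import env; from h import *
s=env.state(); go(s,[.586,-.169,.0155])
```

```text
TCP [ 0.5086 -0.0126  0.147 ] yaw(y) 8.51 tilt 0.03 shift units [-2.77  0.89  2.19] t 21.3 F [-0.1  0.6 -0.4] op 0.0619
```

>>> move_arm(
  steps=[
    {"rx": 0,"ry": 0,"rz": 0,"x": -0.5,"y": 0,"z": 0,"claw": 62},
    {"rx": 0,"ry": 0,"rz": 0,"x": -0.7,"y": 0,"z": 0,"claw": 62},
    {"rx": 0,"ry": 0,"rz": 0,"x": -0.7,"y": 0.1,"z": 0,"claw": 62},
    {"rx": 0,"ry": 0,"rz": 0,"x": -0.57,"y": 0.3,"z": 0,"claw": 62},
    {"rx": 0,"ry": 0,"rz": 0,"x": -0.3,"y": 0.3,"z": 0,"claw": 62},
    {"rx": 0,"ry": 0,"rz": 0,"x": 0,"y": 0.19,"z": 0,"claw": 62},
    {"rx": 0,"ry": 0,"rz": 0,"x": 0,"y": 0,"z": 0,"claw": 62},
    {"rx": 0,"ry": 0,"rz": 0,"x": 0,"y": 0,"z": 0,"claw": 62},
  ],
)

```text
clock: 22.3
position: [0.5854, -0.1678, 0.1465]
eef_rot: [0.652, 0.758, -0.0, -0.001]
force: [-0.8, -0.7, -0.2]
opening: 0.0618
gripper_force: 0.0
```

Run:
```python
from rig import env; from h import *
s=env.state(); go(s,[.586,-.169,.0155])
```

```text
TCP [ 0.5854 -0.1678  0.1465] yaw(y) 8.58 tilt 0.12 shift units [-0.025  0.01   2.183] t 22.3 F [-0.8 -0.7 -0.2] op 0.0618
```

>>> move_arm(
  steps=[
    {"rx": 0,"ry": 0,"rz": 0,"x": -0.01,"y": 0.01,"z": 0.4,"claw": 62},
    {"rx": 0,"ry": 0,"rz": 0,"x": 0,"y": 0,"z": 0.7,"claw": 62},
    {"rx": 0,"ry": 0,"rz": 0,"x": 0,"y": 0,"z": 0.6,"claw": 62},
    {"rx": 0,"ry": 0,"rz": 0,"x": 0,"y": 0,"z": 0.3,"claw": 62},
    {"rx": 0,"ry": 0,"rz": 0,"x": 0,"y": 0,"z": 0.18,"claw": 62},
    {"rx": 0,"ry": 0,"rz": 0,"x": 0,"y": 0,"z": 0,"claw": 62},
    {"rx": 0,"ry": 0,"rz": 0,"x": 0,"y": 0,"z": 0,"claw": 62},
    {"rx": 0,"ry": 0,"rz": 0,"x": 0,"y": 0,"z": 0,"claw": 45},
    {"rx": 0,"ry": 0,"rz": 0,"x": 0,"y": 0,"z": 0,"claw": 30},
    {"rx": 0,"ry": 0,"rz": 0,"x": 0,"y": 0,"z": 0,"claw": 30},
    {"rx": 0,"ry": 0,"rz": 0,"x": 0,"y": 0,"z": 0,"claw": 30},
    {"rx": 0,"ry": 0,"rz": 0,"x": 0,"y": 0,"z": 0,"claw": 30},
  ],
  force=30,
)

```text
clock: 23.8
position: [0.5878, -0.17, 0.0175]
eef_rot: [0.653, 0.758, 0.0, 0.001]
force: [-1.1, 0.2, 5.3]
opening: 0.0352
gripper_force: 29.5
```

Run:
```python
from rig import env; from h import *
s=env.state(); go(s,[.517,-.0665,.12])
```

```text
TCP [ 0.5878 -0.17    0.0175] yaw(y) 8.49 tilt 0.08 shift units [ 1.879 -0.91  -1.71 ] t 23.8 F [-1.1  0.2  5.3] op 0.0352
```

>>> move_arm(
  steps=[
    {"rx": 0,"ry": 0,"rz": 0,"x": 0,"y": 0,"z": -0.4,"claw": 30},
    {"rx": 0,"ry": 0,"rz": 0,"x": 0,"y": 0,"z": -0.7,"claw": 30},
    {"rx": 0,"ry": 0,"rz": 0,"x": 0,"y": -0.2,"z": -0.6,"claw": 30},
    {"rx": 0,"ry": 0,"rz": 0,"x": 0.2,"y": -0.4,"z": 0,"claw": 30},
    {"rx": 0,"ry": 0,"rz": 0,"x": 0.5,"y": -0.21,"z": 0,"claw": 30},
    {"rx": 0,"ry": 0,"rz": 0,"x": 0.6,"y": -0.1,"z": 0,"claw": 30},
    {"rx": 0,"ry": 0,"rz": 0,"x": 0.4,"y": 0,"z": 0,"claw": 30},
    {"rx": 0,"ry": 0,"rz": 0,"x": 0.18,"y": 0,"z": 0,"claw": 30},
    {"rx": 0,"ry": 0,"rz": 0,"x": 0,"y": 0,"z": 0,"claw": 30},
    {"rx": 0,"ry": 0,"rz": 0,"x": 0,"y": 0,"z": 0,"claw": 30},
  ],
)

```text
clock: 25.05
position: [0.5166, -0.0677, 0.1186]
eef_rot: [0.653, 0.757, -0.0, 0.0]
force: [-0.2, 0.6, -0.5]
opening: 0.0353
gripper_force: 30.1
```

Run:
```python
from rig import env; from h import *
s=env.state(); go(s,[.517,-.0665,.0265])
```

```text
TCP [ 0.5166 -0.0677  0.1186] yaw(y) 8.42 tilt 0.05 shift units [0.019 0.008 1.535] t 25.05 F [-0.2  0.6 -0.5] op 0.0353
```

>>> move_arm(
  steps=[
    {"rx": 0,"ry": 0,"rz": 0,"x": 0,"y": 0,"z": 0.4,"claw": 30},
    {"rx": 0,"ry": 0,"rz": 0,"x": 0,"y": 0,"z": 0.5,"claw": 30},
    {"rx": 0,"ry": 0,"rz": 0,"x": 0,"y": 0,"z": 0.3,"claw": 30},
    {"rx": 0,"ry": 0,"rz": 0,"x": 0,"y": 0,"z": 0.15,"claw": 30},
    {"rx": 0,"ry": 0,"rz": 0,"x": 0,"y": 0,"z": 0.1,"claw": 30},
    {"rx": 0,"ry": 0,"rz": 0,"x": 0,"y": 0,"z": 0.08,"claw": 30},
    {"rx": 0,"ry": 0,"rz": 0,"x": 0,"y": 0,"z": 0,"claw": 30},
    {"rx": 0,"ry": 0,"rz": 0,"x": 0,"y": 0,"z": 0,"claw": 30},
  ],
)

```text
clock: 26.05
position: [0.5167, -0.0662, 0.0271]
eef_rot: [0.653, 0.758, 0.0, 0.0]
force: [-0.5, 0.6, -0.1]
opening: 0.0351
gripper_force: 30.2
```

>>> move_arm(
  steps=[
    {"rx": 0,"ry": 0,"rz": 0,"x": 0,"y": 0,"z": 0.01,"claw": 30},
    {"rx": 0,"ry": 0,"rz": 0,"x": 0,"y": 0,"z": 0,"claw": 30},
    {"rx": 0,"ry": 0,"rz": 0,"x": 0,"y": 0,"z": 0,"claw": 42},
    {"rx": 0,"ry": 0,"rz": 0,"x": 0,"y": 0,"z": 0,"claw": 55},
    {"rx": 0,"ry": 0,"rz": 0,"x": 0,"y": 0,"z": 0,"claw": 62},
    {"rx": 0,"ry": 0,"rz": 0,"x": 0,"y": 0,"z": 0,"claw": 62},
    {"rx": 0,"ry": 0,"rz": 0,"x": 0,"y": 0,"z": -0.4,"claw": 62},
    {"rx": 0,"ry": 0,"rz": 0,"x": 0,"y": 0,"z": -0.8,"claw": 62},
    {"rx": 0,"ry": 0,"rz": 0,"x": 0,"y": 0,"z": -0.8,"claw": 62},
    {"rx": 0,"ry": 0,"rz": 0,"x": -0.4,"y": -0.4,"z": -0.8,"claw": 62},
    {"rx": 0,"ry": 0,"rz": 0,"x": -0.6,"y": -0.6,"z": -0.5,"claw": 62},
    {"rx": 0,"ry": 0,"rz": 0,"x": -0.3,"y": -0.3,"z": 0,"claw": 62},
  ],
)

```text
clock: 27.55
position: [0.4509, -0.1577, 0.2269]
eef_rot: [0.654, 0.757, 0.001, 0.002]
force: [0.4, 0.4, -0.2]
opening: 0.0617
gripper_force: 0.0
```

Run:
```python
from rig import env; from h import *
from scipy.spatial.transform import Rotation as R
s=env.state(); go(s,[.45,-.12,.2])
I=env.get_image("wrist");D={"scene":env.get_image("scene"),"side":env.get_image("side")}
T=np.eye(4);T[:3,:3]=R.from_quat(s["eef_rot"]).as_matrix();T[:3,3]=s["position"];I["pose"]=T@I["mount"];D["wrist"]=I
for n,d in D.items():
    W=cloud(d)
    for i,g in enumerate([(.493,.0935),(.5005,.04),(.509,-.0135),(.517,-.0665)]):
        m=(d["depth"]>0)&(np.hypot(W[...,0]-g[0],W[...,1]-g[1])<.027)&(W[...,2]>.046)&(W[...,2]<.08)
        if m.sum()<20: print(n,i+1,"few"); continue
        c,r=cv2.minEnclosingCircle(W[m][:,:2].astype(np.float32))
        print(n,i+1,np.round(c,4),round(r,4),"off mm",(1e3*(np.array(c)-g)).round(1),"z",np.median(W[m][:,2]).round(4))
cv2.imwrite("pics/f.png",np.hstack([cv2.resize(D["scene"]["image"][130:350,180:400],(400,400)),cv2.resize(I["image"],(400,300))[:,:][0:300].copy() if 0 else cv2.resize(D["side"]["image"][130:330,180:380],(400,400))])[...,::-1])
```

```text
TCP [ 0.4509 -0.1577  0.2269] yaw(y) 8.34 tilt 0.31 shift units [0.624 0.074 0.448] t 27.55 F [ 0.4  0.4 -0.2] op 0.0617
scene 1 [0.4924 0.0926] 0.0196 off mm [-0.6 -0.9] z 0.05
scene 2 [0.4983 0.0379] 0.0188 off mm [-2.2 -2.1] z 0.0497
scene 3 [ 0.5075 -0.0151] 0.0188 off mm [-1.5 -1.6] z 0.0498
scene 4 [ 0.5153 -0.0685] 0.0186 off mm [-1.7 -2. ] z 0.05
side 1 [0.4916 0.0964] 0.0193 off mm [-1.4  2.9] z 0.0516
side 2 [0.4989 0.0412] 0.0196 off mm [-1.6  1.2] z 0.0515
side 3 [ 0.5082 -0.0106] 0.019 off mm [-0.8  2.9] z 0.0515
side 4 [ 0.5154 -0.0639] 0.019 off mm [-1.6  2.6] z 0.0515
wrist 1 few
wrist 2 [0.5005 0.0347] 0.0174 off mm [ 0.  -5.3] z 0.0502
wrist 3 [ 0.5087 -0.0134] 0.0185 off mm [-0.3  0.1] z 0.0504
wrist 4 [ 0.5166 -0.0667] 0.0183 off mm [-0.4 -0.2] z 0.0504
```

View pics/f.png

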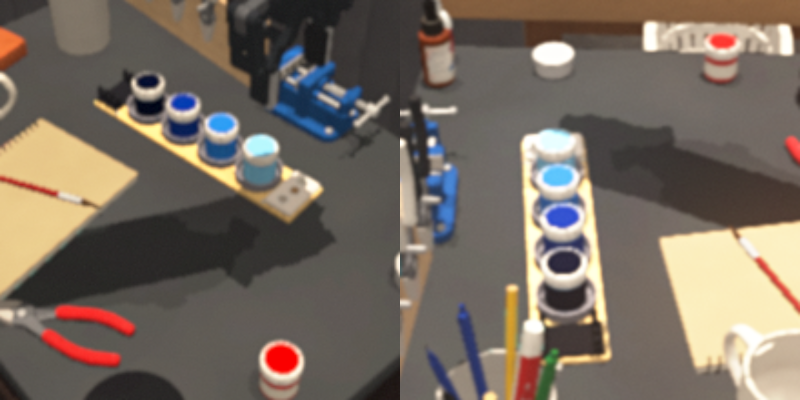

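The picture shows navy, royal, sky and pale seated in order from the black rest, from (148,95) to (261,160) in the scene crop. All four lid tops are at 51 mm, and red stands untouched at (281,365).

```bash
python3 -c "
from rig import env
print(env.job_done())"
```

```text
the job is handed in; nothing more can be done
None
```

The job is handed in: navy, royal, sky and pale sit fully down in wells 1 to 4, running from the black brush rest to the white palette, and the red pot was left where it stood; the hand-in call gave no verdict.

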